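# Set up the lens row on the yellow base plate

## Robot

A 6-joint arm with a two-finger parallel gripper is mounted at the origin on the work surface. World frame = base frame: x ahead of the robot, y to its left, z up, the work surface at z = 0. Lengths are in mm, angles in rad, forces in N, time in s.
With the tool pointing down it reaches from about 275 to 775 mm from the base axis. Payload 14.6 kg.
Tool frame: the origin (TCP) lies midway between the tips of the shut fingers; the grasp point (between the pads) lies 19 mm behind it; z points along the fingers, y is the line along which they close (so a half turn about z gives the same grasp; the last joint's range is limited). The gripper opens to 85 mm and grips with 20 to 120 N. Pads are 22 mm wide; open, the fingers measure 114 mm over their backs; the gripper's body (76 mm by 85 mm) begins 54 mm behind the grasp point. The pads swing forward as they close: fully open they stand 13 mm farther back than shut.
Start: joints at [1.09, 0.263, -0.048, 1.259, 0, 1.415], TCP at [168.04, 497.384, 231.278] pointing down, gripper open.
Joint ranges: [-2.65, 2.65], [-0.89, 1.7], [-1.18, 1.37], [-2.13, 2.11], [-1.35, 1.29], [-3.14, 3.14]. Speed limits (rad/s): [1.89, 1.89, 2.57, 2.79, 3.14, 3.14].

## Interface

Orientations are given as a rotation vector (axis times angle).
In Python, from workcell import robot gives the robot as it stands. The module is installed in compiled form; this text tells all that it offers.
- The arm moves only by the tool step_arm, never from a script. Its argument "commands" is a list of rows, each a list of 5 numbers: the opening, from 0 (shut) to 1 (fully open), then the shift along the tool's x, y, z in m, then the turn about the tool's z in degrees. In form: [[hand, x, y, z, turn], ...]. A call has 1 to 10 rows; each row is the pose to reach, as a shift and turn from the pose commanded when the call began, along the tool's axes at that moment; what a row does not reach only later rows make up. A row lasts 1/8 s, in which the tool goes at most 62.5 mm and 10.7 degrees, less where a joint would pass 70% of its speed; a pose out of reach is approached as far as the arm can. A call with a gripper value outside its range is refused whole. The fingers move at their own pace and stop on an object; "grip_force" is the grip in N (left out, the last holds). Time passes only in rows, so rows that repeat a pose let the fingers close. It gives the time, the measured TCP pose, the force, the opening and the grip force at its end, in the units of the state.
- robot.get_obs(): the state, without advancing time (a new reading comes with each control period).
- robot.read_camera(name): name is "scene" or "side" or "wrist"; returns a dict with "image" (400x640x3 uint8, blue, green, red), "range_z" (400x640 float32, mm along the optical axis (not along the pixel's ray), 0 where there is no reading), "fx", "fy", "cx", "cy" (pixels), "k1" (the pictures are not rectified: a ray, as slopes to the right and down, at radius r is drawn at 1 + k1 r^2 times it, then the intrinsics apply), "rvec" (rotation vector, rad) and "tvec" (3), from world to camera coordinates, as OpenCV has them. Camera axes: x right, y down, z forward; pixel columns grow to the right and rows downward; lengths in mm; the calibration is good to about 2 mm. A picture is of the moment at which its call begins.
- robot.finish_job(): hands the job in; it is judged then, once.
Trained networks look in the newest picture that a camera, given by its name, has taken for a name from the list of things; names that differ only in an ending like _2 or _b are one class to them, and where a whole thing is asked for, a point or a joint stands for the part that bears it (a point fixed in the world has none). Each returns a list of dicts, best first, with "conf" (0 to 1); they miss things now and then, are a little off and sometimes report something else, mostly with a low value. They report only what shows in the picture. A call takes as long as a camera call. They do not tell look-alikes from the thing itself.
- robot.boxes_of(camera, name): "position" ([column, row] in pixels, amid what is visible of it).
The state is a dict: "t": time; "joint_positions": joint angles; "joint_velocities": joint speeds; "tau": joint torques, N m; "position": TCP position; "tool_rot": TCP orientation; "contact_force": force on the tool from outside, world axes, zero at the start; "wrist_torque": the same for the moment, N m; "gripper_width": finger opening in mm; "grasp_force": force on a finger pad.
Only numpy, scipy, OpenCV 4.12 (cv2) and the standard library are available. Lean on these libraries where they do the work, as an engineer would, in place of code of your own. Each camera call takes 0.05 s, during which the arm holds its last target. There are 200 camera calls.

## Task

Set up the optical row on the yellow base plate. Draw the thin spacer strip out from under the power meter without shifting or lifting the meter, lay it flat on the plate midway between the square stage and the iris post, its length square across the row, and then stand the lens holder upright on the middle of the strip with its lens facing along the row. Set the V-block centred on top of the square stage with its groove along the row, and stand the detector can upright on the plate close behind the iris (on the side away from the lens, less than 3 cm clear of its foot), in line with the row.

Things in the scene. Friction and masses are not known exactly. Their poses are not given: they have to be found in the camera images.
- plate: Yellow base plate, fixed to the bench, 120 (its x) x 380 (its y) x 12 mm high. Origin at the centre of its underside. The row runs along its y axis through its centre; the stage and the iris stand on this line 100 mm either side of the centre, and which of them is at +y changes from start to start. Its yaw is within about 0.2 rad of the world's.
- stage: Square steel stage, fixed on the plate, 56 x 56 x 16 mm high, flat top; a small dark screw sticks out 14 mm from its +x face at mid height. Origin at the centre of its underside (on the plate's top, 12 mm above the bench); axes as the plate's.
- iris: Iris post, fixed on the plate: round steel foot of 50 mm diameter and 8 mm height, short stem, and an upright black ring of 41 mm diameter, 8 mm thick, whose opening looks along the row. 57 mm high in all. Origin at the centre of its underside (on the plate's top); axes as the plate's.
- meter: Power meter, loose, 0.85 kg nominal (varies by about 20 %): cream box 100 x 100 mm, 55 mm high in all, standing on two black runners 8 mm high and 10 mm wide along its x, 76 mm apart inside, so that 8 mm is free beneath it. Origin at the centre of its underside at bench level; its front, with a dark display, faces its -x. It must stay where it is (within 12 mm, upright).
- spacer: Thin aluminium spacer strip, loose, 100 (its x) x 36 (its y) x 6 mm thick, about 60 g, lying flat on the bench under the meter, between the runners and with 2 mm of air above it: about 45 mm of it is beneath the meter and 55 mm sticks out in front, towards the strip's and the meter's -x (the strip is turned within 0.06 rad of the meter). Origin at the centre of its underside.
- lens: Lens holder, loose, about 120 g: aluminium foot 44 (its x) x 30 (its y) x 8 mm, and on it an upright square frame 44 wide (x) x 12 thick (y) x 44 mm high with a round glass lens that faces along its y. 52 mm high in all. Origin at the centre of its underside.
- vblock: Steel V-block, loose, about 200 g: 36 (its x) x 46 (its y) x 24 mm high, flat upright sides, a V groove in its top running along its y. Origin at the centre of its underside.
- detector: Detector can, loose, about 120 g, upright and round: black foot of 44 mm diameter and 6 mm height, above it a black can of 34 mm diameter with a glass band round it, 46 mm high in all. Origin at the centre of its underside; its turn about the vertical does not matter.
Not all that is in view belongs to the job. Leave any brown or pink look-alike of the lens alone.

How it is judged (in metres and radians):
At the end, for the whole second after the job is handed in: Spacer flat, 12 mm from plate centre, across the row; lens holder upright on it, 10 mm off its centre; V-block on the stage, 10 mm; lens and groove along the row (0.17 rad); detector upright on the plate beyond the iris, 12 mm off line, under 85 mm from it; meter within 12 mm; all at rest (horizontal distance between spacer and plate below 0.012 m and angle between the x axis of spacer and the x axis of plate, either way round below 0.17 rad and angle between spacer's own z axis and vertical below 0.05 rad and height (world z) of spacer between 0.009 and 0.015 m and horizontal distance between lens and spacer below 0.01 m and z of lens in the frame of spacer between 0.003 and 0.009 m and angle between the y axis of each of lens, vblock and the y axis of plate, either way round below 0.17 rad and angle between each of lens, vblock, detector's own z axis and vertical below 0.06 rad and horizontal distance between vblock and stage below 0.01 m and z of vblock in the frame of stage between 0.013 and 0.019 m and horizontal distance between detector and iris below 0.085 m and horizontal distance between detector and plate above 0.135 m and x of detector in the frame of plate between -0.012 and 0.012 m and z of detector in the frame of plate between 0.009 and 0.015 m and distance of meter from where it was at the start of the episode below 0.012 m and linear speed of each of spacer, lens, vblock, detector, meter below 0.01 m/s); the robot touches nothing.
It fails at once if the power meter is shifted or lifted by more than 12 mm, or tilted by more than 0.1 rad (distance of meter from where it was at the start of the episode above 0.012 m or angle between meter's own z axis and vertical above 0.1 rad).
It also fails if it takes over 106 s, if anything falls off the work surface, if the arm or the gripper's body presses on something with over 40 N, if the wrist force passes 120 N, or if a joint passes its speed limit or range.

## Working session

There is one attempt and no reset: what is moved stays moved. The work goes in short steps, Python scripts to look and compute and a tool call to move; the robot and the scene stay as the last step left them, time stands still between calls to the robot, and variables do not carry over. Pictures are saved under pics/ and viewed, at most 14 in all, crops included, and the job is handed in when it is done.

Besides the shell and the picture viewer there is one more tool, called after "Request:" as name(argument=value, ...), one argument or row to a line, values as JSON. step_arm: Moves the arm, as the interface text tells. Its arguments: {"type":"object","properties":{"commands":{"type":"array"},"grip_force":{"type":"number"}},"required":["commands"]}

```bash
mkdir -p pics
cat > h.py <<'E'
import numpy as np, cv2
from scipy.spatial.transform import Rotation as R
from workcell import robot
def cloud(c):
    z=c['range_z']; h,w=z.shape
    u,v=np.meshgrid(np.arange(w),np.arange(h))
    K=np.array([[c['fx'],0,c['cx']],[0,c['fy'],c['cy']],[0,0,1]])
    p=cv2.undistortPoints(np.stack([u,v],-1).reshape(-1,1,2).astype(np.float64),K,np.array([c['k1'],0,0,0,0.])).reshape(h,w,2)
    P=np.dstack([p*z[...,None],z])
    Rm=cv2.Rodrigues(np.array(c['rvec'],float))[0]
    W=(P-np.array(c['tvec']).reshape(3))@Rm
    W[z<=0]=np.nan
    return W
E
python3 - <<'E'
from h import *
for n in ("scene","side"):
    c=robot.read_camera(n); cv2.imwrite(f"pics/{n}0.png",c['image']); W=cloud(c); np.save(f"pics/{n}0.npy",W)
    Rm=cv2.Rodrigues(np.array(c['rvec'],float))[0]; print(n,-Rm.T@np.array(c['tvec']).reshape(3))
    for k in "plate stage iris meter spacer lens vblock detector".split():
        for d in robot.boxes_of(n,k):
            u,v=map(int,d['position']); print(k,round(d['conf'],2),u,v,np.round(W[v,u]))
E
```

```text
scene [929.50894257 367.11804478 681.96609476]
plate 0.72 268 256 [639.  17.  11.]
stage 0.72 231 213 [ 610. -113.   31.]
iris 0.72 289 267 [645.  80.  38.]
meter 0.61 427 313 [586. 336.  57.]
spacer 0.6 447 276 [460. 331.  -0.]
lens 0.81 384 185 [359. 123.  49.]
lens 0.8 320 187 [430.  -3.  26.]
lens 0.72 292 135 [ 318. -177.   25.]
lens 0.53 314 156 [369. -66.  45.]
vblock 0.5 269 170 [ 450. -144.   18.]
detector 0.94 364 215 [455. 131.  43.]
detector 0.51 444 282 [480. 332.   6.]
detector 0.16 232 214 [ 610. -111.   28.]
side [  21.37449531 -626.71137761  579.80691094]
plate 0.9 368 206 [605. -59.  12.]
stage 0.72 388 213 [ 604. -124.   28.]
iris 0.77 340 170 [636.  79.  38.]
meter 0.82 269 143 [564. 303.  54.]
spacer 0.67 337 253 [ 438. -142.   15.]
spacer 0.65 244 162 [492. 331.   6.]
lens 0.9 298 220 [436. -11.  25.]
lens 0.63 285 255 [354. -77.  13.]
lens 0.63 229 210 [333. 117.  29.]
lens 0.61 299 290 [ 314. -181.   22.]
lens 0.21 246 158 [508. 347.   7.]
vblock 0.75 337 252 [ 441. -139.   14.]
detector 0.76 267 196 [433. 111.  27.]
```

```bash
python3 -c "
from h import *
print(robot.get_obs())"
```

```text
{'t': 0.9, 'joint_positions': array([ 1.08969476e+00,  2.63084193e-01, -4.82638932e-02,  1.25939534e+00,
        1.43217152e-05,  1.41550373e+00]), 'joint_velocities': array([-0.00166362, -0.00045581, -0.00069576,  0.00088067, -0.00050236,
       -0.00012328]), 'tau': array([-6.25199336e-04, -6.37427545e+01,  3.84769320e+01,  1.24959890e-03,
       -1.48773120e-04,  4.00579623e-06]), 'position': array([168.04719207, 497.40151323, 231.29974951]), 'tool_rot': array([5.09518460e-01, 3.09999626e+00, 8.59566872e-05]), 'contact_force': array([ 1.0373422 , -0.46056421, -0.59530837]), 'wrist_torque': array([ 0.01011466, -0.00539665, -0.03805194]), 'grasp_force': 0.0, 'gripper_width': 85.22143650292152}
```

View pics/scene0.png

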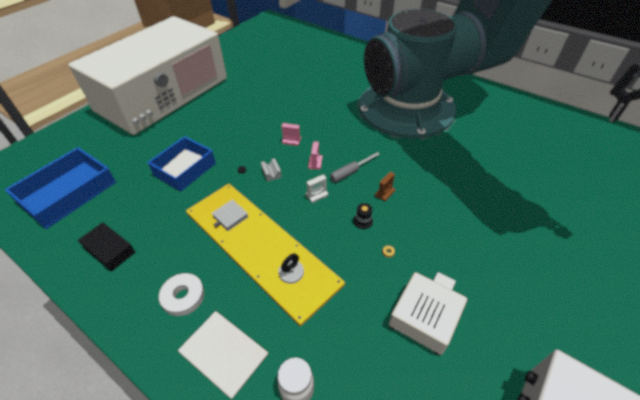

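View pics/side0.png

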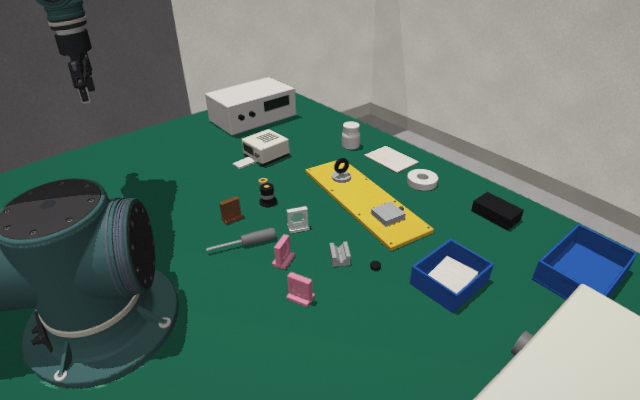

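The scene picture shows the white lens candidate at (317,187). The pink look-alikes are at (291,134) and (315,156), and a brown one is at (386,185). Only the white/aluminium one fits the description. The meter is at (428,313) with the strip sticking out at (445,282), the V-block at (270,170) and the detector at (364,215). In the side picture, the stage is at (388,213) and the iris at (341,170).

```bash
cat >> h.py <<'E'
def rect(P):
    (c,s,a)=cv2.minAreaRect(P[:,:2].astype(np.float32)); return np.round(c,1),np.round(s,1),round(a,1),len(P)
def sel(W,x,y,r,z0,z1,m=None):
    k=(np.hypot(W[...,0]-x,W[...,1]-y)<r)&(W[...,2]>z0)&(W[...,2]<z1)
    if m is not None: k&=m
    return W[k]
E
python3 - <<'E'
from h import *
for n in ("scene","side"):
    im=cv2.imread(f"pics/{n}0.png"); W=np.load(f"pics/{n}0.npy"); hsv=cv2.cvtColor(im,cv2.COLOR_BGR2HSV)
    yel=(hsv[...,0]>20)&(hsv[...,0]<35)&(hsv[...,1]>120)&(hsv[...,2]>90)
    grey=(hsv[...,1]<70)
    print(n,'plate',rect(sel(W,630,-10,230,5,20,yel)))
    print('stage',rect(sel(W,610,-113,50,22,34)))
    print('iris',rect(sel(W,640,85,45,30,70)))
    print('iris foot',rect(sel(W,640,85,45,16,26,grey)))
    print('meter',rect(sel(W,580,330,100,48,63)))
    print('spacer',rect(sel(W,475,330,55,3,12,grey)))
    print('lens',rect(sel(W,432,-8,40,12,60,grey)))
    print('lens top',rect(sel(W,432,-8,40,44,60,grey)))
    print('vb',rect(sel(W,444,-142,40,8,40,grey)))
    print('det',rect(sel(W,440,120,45,36,56)))
    print('g',np.nanmedian(sel(W,500,100,150,-20,5)[:,2]))
im=cv2.imread("pics/side0.png")[180:310,200:400]
cv2.imwrite("pics/crop1.png",cv2.resize(im,None,fx=4,fy=4,interpolation=cv2.INTER_CUBIC))
c=robot.read_camera("wrist"); cv2.imwrite("pics/w0.png",c['image'])
Rm=cv2.Rodrigues(np.array(c['rvec'],float))[0]; p=-Rm.T@np.array(c['tvec']).reshape(3)
o=robot.get_obs(); T=R.from_rotvec(o['tool_rot']).as_matrix(); print(T); print('cam in tool',T.T@(p-o['position']),'axis',T.T@Rm[2],c['fx'])
E
```

```text
scene plate (array([626.8, -19. ]), array([380.7, 120.6]), 81.2, 7551)
stage (array([ 618.5, -118.1]), array([58.2, 70.4]), 81.5, 578)
iris (array([642.2,  79.7]), array([10. , 41.6]), 82.4, 234)
iris foot (array([643. ,  82.6]), array([43.6, 48.7]), 70.1, 285)
meter (array([570.1, 333.8]), array([101.1,  99.8]), 3.6, 3171)
spacer (array([477.6, 331.1]), array([25.4, 35.9]), 2.9, 195)
lens (array([437.6,  -7.9]), array([14.7, 45.3]), 67.1, 291)
lens top (array([437.6,  -7.8]), array([14.4, 45. ]), 67.6, 117)
vb (array([ 444.5, -143.7]), array([48.9, 36.7]), 57.6, 251)
det (array([441.7, 122.8]), array([33.2, 33.2]), 72.0, 190)
g 0.38882683382917593
side plate (array([624., -19.]), array([382. , 123.9]), 81.7, 3708)
stage (array([ 615.9, -118.2]), array([58.2, 71.8]), 81.4, 438)
iris (array([639.7,  81.7]), array([14.9, 44. ]), 83.1, 158)
iris foot (array([638.1,  78.5]), array([45.5, 47. ]), 57.7, 140)
meter (array([567.7, 333.9]), array([100.5, 105.7]), 2.2, 591)
spacer (array([495. , 333.9]), array([60.3, 39.8]), 3.4, 152)
lens (array([435.5,  -7.2]), array([16.8, 44.9]), 66.6, 290)
lens top (array([435.5,  -7. ]), array([16.6, 43.7]), 68.0, 119)
vb (array([ 441.5, -144.3]), array([49. , 36.2]), 58.5, 350)
det (array([438.8, 123.2]), array([34.4, 32.8]), 31.5, 130)
g 0.09961151452151026
[[-9.47406458e-01  3.20032815e-01 -5.38718369e-06]
 [ 3.20032815e-01  9.47406458e-01 -1.16820662e-05]
 [ 1.36520810e-06 -1.27917405e-05 -1.00000000e+00]]
cam in tool [  67.75300561    0.60016601 -142.98047008] axis [-2.69842921e-01 -4.59933797e-04  9.62904246e-01] 289.46489009355554
```

View pics/crop1.png

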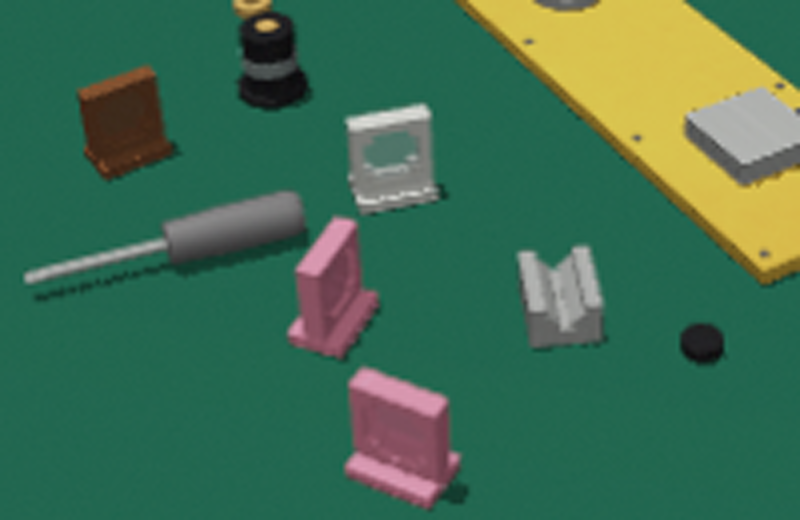

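The crop confirms it: the white holder at crop (390,160), side (298,220), is the real lens. The pink ones at crop (330,285) and (400,430) and the brown one at (125,120) are look-alikes. First I move above the strip.

Request:
step_arm(
  commands=[
    [1,-0.058,-0.01,0.01,-4],
    [1,-0.116,-0.02,0.03,-8],
    [1,-0.174,-0.03,0.05,-12],
    [1,-0.232,-0.04,0.07,-16],
    [1,-0.29,-0.05,0.08,-20],
    [1,-0.348,-0.056,0.08,-22],
    [1,-0.348,-0.056,0.08,-22],
    [1,-0.348,-0.056,0.08,-22],
    [1,-0.348,-0.056,0.08,-22],
  ],
  grip_force=60,
)

```text
t: 2.08
position: [478.8, 333.5, 151.5]
tool_rot: [0.093, -3.14, -0.0]
contact_force: [0.7, 0.2, -0.2]
gripper_width: 85.5
grasp_force: 0.0
```

```bash
cat >> h.py <<'E'
def plan(x,y,z,yaw):
    "shift in tool axes (mm) and turn (deg) to TCP world x,y,z with tool y at yaw deg (mod 180)"
    o=robot.get_obs(); T=R.from_rotvec(o['tool_rot']).as_matrix()
    d=T.T@(np.array([x,y,z])-o['position']); now=np.degrees(np.arctan2(T[1,1],T[0,1]))
    t=(now-yaw+90)%180-90
    print('plan',np.round(d,1),'turn',round(t,1),'t',round(o['t'],1),'at',np.round(o['position'],1),'yaw',round(now,1),'tilt',np.round(T[:2,2],4))
def wrist(name=None):
    c=robot.read_camera('wrist'); W=cloud(c)
    if name: cv2.imwrite(f'pics/{name}.png',c['image'])
    hsv=cv2.cvtColor(c['image'],cv2.COLOR_BGR2HSV)
    return c,W,hsv
E
python3 - <<'E'
from h import *
c,W,hsv=wrist('w1'); grey=hsv[...,1]<70
print(rect(sel(W,475,330,62,3,9.5,grey)),rect(sel(W,475,330,62,3,9.5)),rect(sel(W,570,330,100,48,63)))
P=sel(W,470,330,62,3,9,grey&(W[...,0]<512)); print(rect(P),P[:,0].min(), np.median(P[:,2]), np.nanmedian(sel(W,470,330,100,-9,3)[:,2]))
plan(485,332,60,93)
E
```

```text
(array([495.1, 321.2]), array([56.7, 60.7]), 3.6, 1825) (array([476. , 324.1]), array([103.4,  79.3]), 10.5, 1840) (array([567.8, 334.9]), array([ 97.3, 100.2]), 3.7, 9402)
(array([489.5, 333.3]), array([47.3, 35.7]), 3.7, 1518) 465.0321362785884 6.3019664085098634 0.32164968298706964
plan [-6.  -1.9 91.5] turn 0.4 t 2.1 at [478.9 333.6 151.5] yaw 93.4 tilt [0.0001 0.0001]
```

View pics/w1.png

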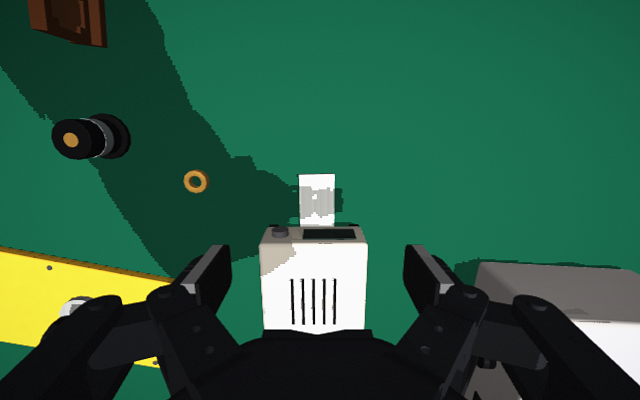

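The wrist view shows the strip at (317,200) in front of the meter at (313,280), and nothing is near the fingers. Now I descend.

Request:
step_arm(
  commands=[
    [0.65,-0.008,-0.001,0.05,0],
    [0.65,-0.008,-0.001,0.1,0],
    [0.65,-0.008,-0.001,0.13,0],
    [0.65,-0.008,-0.001,0.145,0],
    [0.65,-0.008,-0.001,0.1505,0],
    [0.65,-0.008,-0.001,0.1505,0],
  ],
)

```text
t: 2.88
position: [488.2, 332.8, 1.5]
tool_rot: [-0.092, 3.139, 0.001]
contact_force: [0.6, -0.6, 0.1]
gripper_width: 55.9
grasp_force: 0.0
```

```bash
python3 -c "
from h import *
plan(487,333.1,1,93.7)"
```

```text
plan [1.1 0.4 0.5] turn -0.3 t 2.9 at [488.2 332.8   1.5] yaw 93.4 tilt [0.001  0.0005]
```

Request:
step_arm(
  commands=[
    [0.3,0,0,0.0005,0],
    [0.3,0,0,0.0005,0],
    [0.3,0,0,0.0005,0],
    [0.3,0,0,0.0005,0],
    [0.3,0,0,0.0005,0],
    [0.3,0,0,0.0005,0],
  ],
)

```text
t: 3.62
position: [488.4, 332.8, 1.6]
tool_rot: [-0.092, 3.138, 0.001]
contact_force: [-2.0, -0.1, 10.2]
gripper_width: 33.5
grasp_force: 58.7
```

Request:
step_arm(
  commands=[
    [0.3,0.004,0,-0.0005,0],
    [0.3,0.01,0,-0.0005,0],
    [0.3,0.018,0,-0.0005,0],
    [0.3,0.026,0,-0.0005,0],
    [0.3,0.034,0,-0.0005,0],
    [0.3,0.044,0,-0.0005,0],
    [0.3,0.054,0,-0.0005,0],
    [0.3,0.062,0,-0.0005,0],
    [0.3,0.066,0,-0.0005,0],
    [0.3,0.066,0,-0.0005,0],
  ],
)

```text
t: 4.88
position: [422.2, 329.0, 1.6]
tool_rot: [-0.092, 3.139, 0.001]
contact_force: [-0.1, 0.5, 9.1]
gripper_width: 33.1
grasp_force: 60.6
```

Run:
```python
from h import *
c,W,hsv=wrist('w2'); grey=hsv[...,1]<70
print(rect(sel(W,568,335,100,48,63)))
print(rect(sel(W,460,331,80,3,12,grey&(W[...,0]<510)&(abs(W[...,1]-331)<25))),robot.get_obs()['contact_force'])
```

```text
(array([0., 0.]), array([0., 0.]), 0.0, 0)
(array([436.2, 332.3]), array([73.7, 49.1]), 4.1, 8096) [-0.1155365   0.27848664 10.08745276]
```

View pics/w2.png

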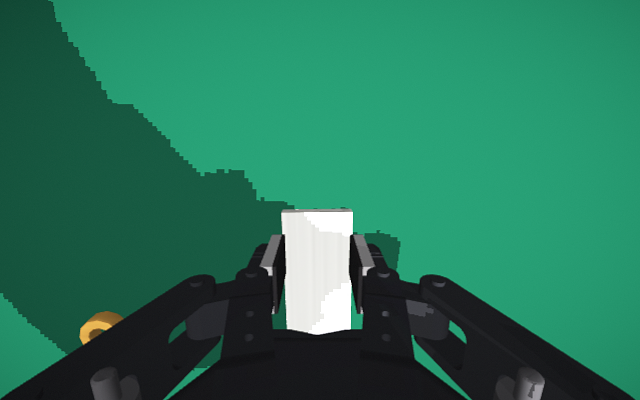

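The strip is clear of the meter and held at image (318,270). I regrip it at its middle.

Request:
step_arm(
  commands=[
    [0.6,0,0,0,0],
    [0.6,0,0,0,0],
    [0.6,-0.014,0,0,0],
    [0.6,-0.028,0,0,0],
    [0.6,-0.028,0,0,0],
    [0.3,-0.028,0,0,0],
    [0.3,-0.028,0,0,0],
    [0.3,-0.028,0,0,0],
    [0.3,-0.028,0,0,0],
  ],
)

```text
t: 6.05
position: [449.9, 330.1, 1.0]
tool_rot: [-0.091, 3.14, -0.0]
contact_force: [-0.4, -2.7, 5.3]
gripper_width: 33.5
grasp_force: 59.8
```

Request:
step_arm(
  commands=[
    [0.3,0,0,-0.02,0],
    [0.3,0,0,-0.06,0],
    [0.3,0,0,-0.1,0],
    [0.3,0,0,-0.1,0],
    [0.3,0,0,-0.1,0],
  ],
)

```text
t: 6.68
position: [449.4, 330.1, 100.0]
tool_rot: [0.092, -3.139, 0.0]
contact_force: [-0.0, -0.5, -0.9]
gripper_width: 33.4
grasp_force: 59.9
```

Run:
```python
from h import *
c,W,hsv=wrist('w3'); grey=hsv[...,1]<90
o=robot.get_obs(); T=R.from_rotvec(o['tool_rot']).as_matrix(); L=(W-o['position'])@T
k=(abs(L[...,2])<8)&(abs(L[...,1])<16)&(abs(L[...,0])<70)
P=L[k]; print(len(P),P[:,0].min(),P[:,0].max(),np.median(P[:,2]),np.polyfit(P[:,0],P[:,2],1),np.polyfit(P[:,0],P[:,1],1))
for d in("scene","side"):
    c=robot.read_camera(d);W=cloud(c);print(rect(sel(W,570,334,90,48,63)))
    h=cv2.cvtColor(c['image'],cv2.COLOR_BGR2HSV); yel=(h[...,0]>20)&(h[...,0]<35)&(h[...,1]>120)&(h[...,2]>90)
    print('plate',rect(sel(W,630,-10,230,5,20,yel)))
    cv2.imwrite(f"pics/{d}1.png",c['image'])
plan(625,-19,100,81.4)
```

```text
10887 -50.717994166660276 49.98792863782547 -5.648395953774723 [ 2.48423968e-03 -5.63952329e+00] [-0.00022317 -0.00589154]
(array([570.1, 333.9]), array([101.6,  99.8]), 3.7, 3171)
plate (array([626.9, -18.7]), array([380.8, 120.5]), 81.1, 7552)
(array([569.6, 331.5]), array([102.2, 106. ]), 3.5, 594)
plate (array([624.4, -18.4]), array([382.6, 124. ]), 81.2, 3714)
plan [-155.2 -358.5   -0.4] turn 11.9 t 6.8 at [449.2 329.9  99.6] yaw 93.3 tilt [-0.0019 -0.0009]
```

View pics/w3.png

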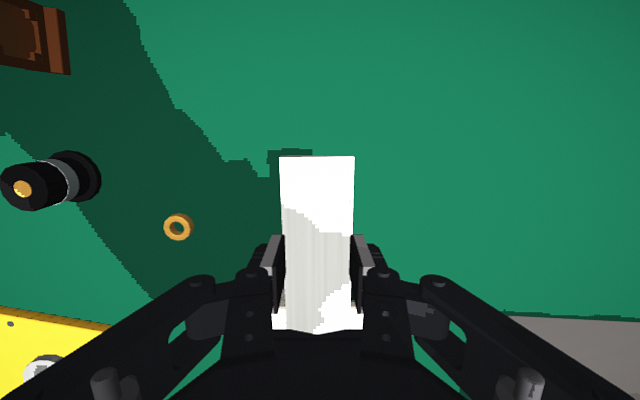

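The strip is held centred at image (317,240), level, and the meter has not moved. I carry it to the plate.

Request:
step_arm(
  commands=[
    [0.3,-0.015,-0.045,0,1.5],
    [0.3,-0.033,-0.09,0,3],
    [0.3,-0.053,-0.135,0,4.5],
    [0.3,-0.073,-0.18,0,6],
    [0.3,-0.093,-0.225,0,8],
    [0.3,-0.113,-0.27,0,10],
    [0.3,-0.135,-0.315,0,12],
    [0.3,-0.155,-0.358,0,12],
    [0.3,-0.155,-0.358,0,12],
    [0.3,-0.155,-0.358,0,12],
  ],
)

```text
t: 8.07
position: [624.8, -17.9, 99.9]
tool_rot: [-0.238, -3.131, -0.001]
contact_force: [-0.4, 0.3, -0.4]
gripper_width: 33.2
grasp_force: 59.9
```

Run:
```python
from h import *
c,W,hsv=wrist('w4'); 
yel=(hsv[...,0]>20)&(hsv[...,0]<35)&(hsv[...,1]>120)&(hsv[...,2]>60)
P=sel(W,625,-19,200,8,16,yel); print('plate vis',rect(P))
print('stage',rect(sel(W,611,-118,45,24,31)))
print('iris',rect(sel(W,640,80,32,35,75)), 'foot',rect(sel(W,640,80,32,17,23)))
# near edge line of plate
th=np.radians(-8.75); ex=np.array([np.cos(th),np.sin(th)]); ey=np.array([-ex[1],ex[0]])
q=(P[:,:2]-[625.5,-18.8]); a=q@ex; b=q@ey
import itertools
bins=np.arange(-170,175,20); r=[(m,a[abs(b-m)<3].min(),a[abs(b-m)<3].max()) for m in bins if (abs(b-m)<3).sum()>20]
print(np.round(r,1))
plan(625.5,-18.8,40,81.25)
```

```text
plate vis (array([626.7, -17.8]), array([381.1, 120.6]), 81.3, 42648)
stage (array([ 618.1, -118.1]), array([56.9, 70.5]), 81.0, 5138)
iris (array([642. ,  81.2]), array([ 9.6, 41.4]), 81.4, 1823) foot (array([640.9,  77.8]), array([44.4, 49.3]), 72.5, 1786)
[[-170.   -58.5   59.2]
 [-150.   -58.5   59.2]
 [-130.   -58.5   59.1]
 [-110.   -58.5   59.2]
 [ -90.   -59.2   60.8]
 [ -70.   -59.2   60.5]
 [ -50.   -58.6   39.7]
 [ -30.   -58.6   26.6]
 [ -10.   -58.6  -40.7]
 [  10.   -58.6  -40.7]
 [  30.   -58.6   26.6]
 [  50.   -58.5   38.3]
 [  70.   -57.9   60.2]
 [  90.   -57.9   60.5]
 [ 110.   -57.9   60.2]
 [ 130.   -57.9   60.4]
 [ 150.   -57.9   60.5]
 [ 170.   -57.9   60.4]]
plan [-1.  -1.3 60.2] turn 0.1 t 8.1 at [624.8 -17.4 100.2] yaw 81.4 tilt [-0.0013  0.0004]
```

View pics/w4.png

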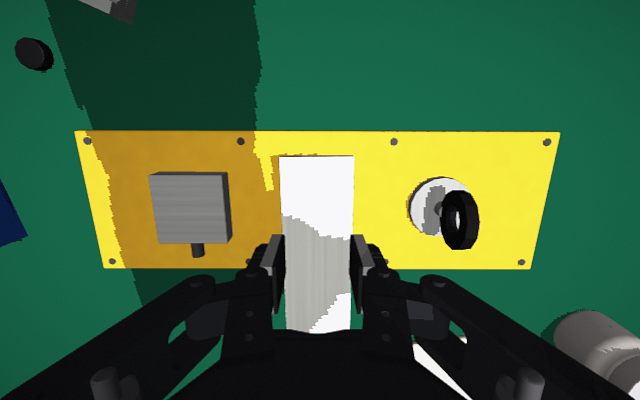

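The strip is at image (317,230), midway between the stage at (190,208) and the iris at (445,215). I lower it onto the plate.

Request:
step_arm(
  commands=[
    [0.3,-0.002,0,0.04,0],
    [0.3,-0.002,0,0.07,0],
    [0.3,-0.002,0,0.082,0],
    [0.3,-0.002,0,0.087,0],
    [0.3,-0.002,0,0.088,0],
    [0.3,-0.002,0,0.088,0],
  ],
)

```text
t: 8.88
position: [627.9, -18.5, 13.6]
tool_rot: [0.237, 3.131, -0.0]
contact_force: [-0.1, -0.4, -2.0]
gripper_width: 33.7
grasp_force: 59.9
```

Request:
step_arm(
  commands=[
    [0.6,0,0,0,0],
    [0.6,0,0,0,0],
    [0.6,0,0,0,0],
    [0.6,0,0,-0.05,0],
    [0.8,0,0,-0.1,0],
    [0.8,0,0,-0.14,0],
    [0.8,0,0,-0.14,0],
  ],
)

```text
t: 9.75
position: [628.9, -18.7, 155.9]
tool_rot: [0.237, 3.127, -0.001]
contact_force: [0.4, -0.2, -0.6]
gripper_width: 68.5
grasp_force: 0.0
```

Run:
```python
from h import *
c,W,hsv=wrist('w5'); grey=hsv[...,1]<70
print('spacer',rect(sel(W,626,-18,60,16,21,grey)))
yel=(hsv[...,0]>20)&(hsv[...,0]<35)&(hsv[...,1]>120)&(hsv[...,2]>60)
print('plate',rect(sel(W,625,-19,220,8,16,yel)))
plan(436.5,-7.5,150,67.4)
```

```text
spacer (array([627.5, -18.5]), array([35.5, 99.5]), 81.8, 3491)
plate (array([626.4, -18.2]), array([380.9, 119.9]), 81.1, 33055)
plan [191.  -17.9   3.4] turn 13.9 t 9.8 at [628.  -18.6 153.8] yaw 81.3 tilt [ 0.0022 -0.0004]
```

The strip is placed about 1 mm from the plate centre. Next is the lens.

Request:
step_arm(
  commands=[
    [0.8,0.05,-0.004,0,4],
    [0.8,0.1,-0.009,0,9],
    [0.8,0.15,-0.014,0,14],
    [0.8,0.191,-0.018,0.003,14],
    [0.8,0.191,-0.018,0.003,14],
    [0.8,0.191,-0.018,0.003,14],
  ],
)

```text
t: 10.55
position: [436.1, -7.5, 149.3]
tool_rot: [-0.617, -3.08, 0.0]
contact_force: [0.4, -0.8, 0.3]
gripper_width: 68.3
grasp_force: 0.0
```

Run:
```python
from h import *
c,W,hsv=wrist('w6'); grey=hsv[...,1]<70
print('lens top',rect(sel(W,436,-7,35,46,56,grey)),'foot',rect(sel(W,436,-7,35,4,11,grey)))
plan(436.5,-7.5,60,67.4)
```

```text
lens top (array([436.8,  -7.8]), array([11.5, 44.2]), 67.5, 711) foot (array([436.4,  -7.7]), array([29.6, 43.7]), 67.8, 695)
plan [ 0.   0.1 89.3] turn -0.1 t 10.6 at [436.5  -7.6 149.3] yaw 67.3 tilt [-0.0003  0.    ]
```

View pics/w6.png

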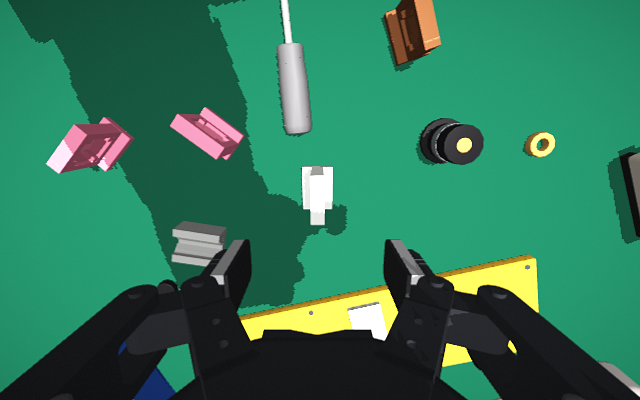

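The lens is at (317,195), aligned with the fingers, and the pink look-alike at (207,132) is clear of them. I descend and grip.

Request:
step_arm(
  commands=[
    [0.6,0,0,0.05,0],
    [0.6,0,0,0.1,0],
    [0.6,0,0,0.125,0],
    [0.6,0,0,0.134,0],
    [0.05,0,0,0.134,0],
    [0.05,0,0,0.134,0],
    [0.05,0,0,0.134,0],
    [0.05,0,0,0.134,0],
    [0.05,0,0,0.134,0],
  ],
  grip_force=40,
)

```text
t: 11.72
position: [436.8, -7.7, 16.7]
tool_rot: [0.617, 3.078, 0.0]
contact_force: [-0.8, 0.3, 6.4]
gripper_width: 11.3
grasp_force: 40.7
```

Request:
step_arm(
  commands=[
    [0.05,0,0,-0.03,0],
    [0.05,0,0,-0.08,0],
    [0.05,0,0,-0.115,0],
    [0.05,0,0,-0.115,0],
    [0.05,0,0,-0.115,0],
  ],
)

```text
t: 12.35
position: [435.6, -7.4, 130.3]
tool_rot: [-0.617, -3.08, 0.0]
contact_force: [0.4, -0.0, -1.7]
gripper_width: 11.6
grasp_force: 39.6
```

Run:
```python
from h import *
c,W,hsv=wrist('w7')
o=robot.get_obs(); T=R.from_rotvec(o['tool_rot']).as_matrix(); L=(W-o['position'])@T
k=(abs(L[...,2]-7)<5)&(abs(L[...,1])<25)&(abs(L[...,0])<40); P=L[k]; print('foot z',len(P),np.round(P.min(0),1),np.round(P.max(0),1),np.median(P[:,2]))
k=(abs(L[...,2]+37)<5)&(abs(L[...,1])<25)&(abs(L[...,0])<40); P=L[k]; print('top',len(P),np.round(P.min(0),1),np.round(P.max(0),1),np.median(P[:,2]),o['gripper_width'])
plan(626.9,-18.3,130,81.4)
```

```text
foot z 990 [  0.1 -14.7   2.2] [22.  15.3 12. ] 8.025040067971979
top 3497 [-22.9 -23.5 -42. ] [ 22.1  23.8 -32. ] -36.13607456744249 11.348571967115976
plan [-181.    63.8   -0.3] turn -14.1 t 12.4 at [435.3  -7.4 129.9] yaw 67.3 tilt [-0.0014  0.0003]
```

Request:
step_arm(
  commands=[
    [0.05,-0.045,0.016,0,-4],
    [0.05,-0.09,0.032,0,-8],
    [0.05,-0.135,0.048,0,-12],
    [0.05,-0.181,0.064,0,-14],
    [0.05,-0.181,0.064,0,-14],
    [0.05,-0.181,0.064,0,-14],
  ],
)

```text
t: 13.15
position: [626.6, -18.0, 129.4]
tool_rot: [-0.238, -3.13, -0.0]
contact_force: [-0.6, -0.3, -1.9]
gripper_width: 11.4
grasp_force: 39.5
```

```bash
python3 -c "
from h import *
plan(627,-18.3,34.3,81.4)"
```

```text
plan [-0.7 -0.2 95.1] turn -0.1 t 13.2 at [626.6 -18.  129.4] yaw 81.3 tilt [-0.0026  0.0004]
```

Request:
step_arm(
  commands=[
    [0.05,-0.0005,0,0.05,0],
    [0.05,-0.0005,0,0.08,0],
    [0.05,-0.0005,0,0.092,0],
    [0.05,-0.0005,0,0.095,0],
    [0.05,-0.0005,0,0.095,0],
    [0.05,-0.0005,0,0.096,0],
    [0.05,-0.0005,0,0.096,0],
  ],
)

```text
t: 14.02
position: [628.3, -18.3, 35.3]
tool_rot: [0.237, 3.132, -0.0]
contact_force: [0.0, 0.5, -1.0]
gripper_width: 11.8
grasp_force: 39.5
```

Request:
step_arm(
  commands=[
    [0.05,0,0,0.001,0],
    [0.05,0,0,0.0015,0],
    [0.05,0,0,0.0015,0],
  ],
)

```text
t: 14.4
position: [628.4, -18.3, 34.7]
tool_rot: [0.237, 3.131, -0.0]
contact_force: [-6.2, 1.1, 16.3]
gripper_width: 11.7
grasp_force: 42.3
```

Contact. I release and retreat slightly.

Request:
step_arm(
  commands=[
    [0.3,0,0,0,0],
    [0.45,0,0,0,0],
    [0.45,0,0,0,0],
    [0.45,0,0,-0.04,0],
    [0.6,0,0,-0.09,0],
    [0.6,0,0,-0.12,0],
    [0.6,0,0,-0.12,0],
  ],
)

```text
t: 15.28
position: [629.2, -18.4, 155.5]
tool_rot: [0.237, 3.129, -0.001]
contact_force: [-1.3, -0.0, -1.2]
gripper_width: 51.1
grasp_force: 0.0
```

Run:
```python
from h import *
c,W,hsv=wrist('w8'); grey=hsv[...,1]<70
print('lens top',rect(sel(W,627,-18,35,64,76,grey)),'foot',rect(sel(W,627,-18,35,23,29,grey)),'spacer',rect(sel(W,627,-18,60,16,21,grey)))
plan(443,-144,150,148)
plan(443,-144,150,58)
```

```text
lens top (array([628.7, -18.1]), array([11.3, 44.5]), 81.0, 742) foot (array([628.4, -18.4]), array([30. , 43.9]), 81.1, 766) spacer (array([627.5, -18.6]), array([35.6, 99.8]), 82.2, 1907)
plan [ 164.4 -152.2    3.6] turn -66.7 t 15.3 at [628.5 -18.3 153.8] yaw 81.3 tilt [ 0.0014 -0.0002]
plan [ 164.4 -152.2    3.6] turn 23.3 t 15.3 at [628.5 -18.3 153.8] yaw 81.3 tilt [ 0.0014 -0.0002]
```

The lens is upright on the strip, about 1 mm off centre. Next is the V-block.

Request:
step_arm(
  commands=[
    [0.7,0.025,-0.022,0,-10],
    [0.7,0.05,-0.045,0,-20],
    [0.7,0.075,-0.068,0,-30],
    [0.7,0.1,-0.09,0,-40],
    [0.7,0.125,-0.113,0,-50],
    [0.7,0.15,-0.14,0,-60],
    [0.7,0.164,-0.152,0.003,-67],
    [0.7,0.164,-0.152,0.003,-67],
    [0.7,0.164,-0.152,0.003,-67],
  ],
)

```text
t: 16.45
position: [443.4, -143.5, 149.9]
tool_rot: [1.528, -2.745, -0.001]
contact_force: [0.6, 0.4, 0.0]
gripper_width: 59.7
grasp_force: 0.0
```

Run:
```python
from h import *
c,W,hsv=wrist('w9'); grey=hsv[...,1]<70
print('vb top',rect(sel(W,443,-144,35,20,28,grey)),'all',rect(sel(W,443,-144,35,8,28,grey)))
plan(443,-144,3,148)
```

```text
vb top (array([ 443.9, -144.5]), array([46. , 35.9]), 57.9, 846) all (array([ 443.9, -144.3]), array([46.5, 35.6]), 57.2, 1786)
plan [8.000e-01 1.000e-01 1.469e+02] turn 0.2 t 16.5 at [ 443.5 -143.4  149.9] yaw 148.2 tilt [-0.0003  0.0003]
```

View pics/w9.png

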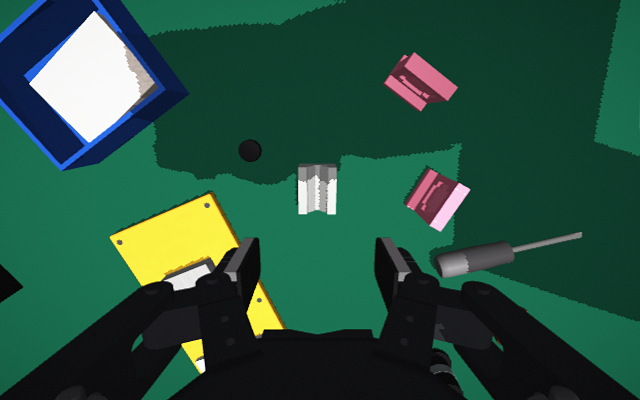

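The V-block is at (317,190), with its sides square to the fingers and clear of the pink one at (437,198). I grip it.

Request:
step_arm(
  commands=[
    [0.7,0.001,-0.001,0.05,0],
    [0.7,0.001,-0.001,0.1,0],
    [0.7,0.001,-0.001,0.13,0],
    [0.7,0.001,-0.001,0.146,0],
    [0.7,0.001,-0.001,0.147,0],
    [0.3,0.001,-0.001,0.147,0],
    [0.3,0.001,-0.001,0.147,0],
    [0.3,0.001,-0.001,0.147,0],
    [0.3,0.001,-0.001,0.147,0],
    [0.3,0.001,-0.001,0.147,0],
  ],
  grip_force=60,
)

```text
t: 17.75
position: [444.0, -145.3, 4.2]
tool_rot: [-1.53, 2.742, -0.002]
contact_force: [-0.8, 2.2, 7.7]
gripper_width: 34.6
grasp_force: 60.8
```

Request:
step_arm(
  commands=[
    [0.3,0,0,-0.03,0],
    [0.3,0,0,-0.07,0],
    [0.3,0,0,-0.1,0],
    [0.3,0,0,-0.1,0],
    [0.3,0,0,-0.1,0],
  ],
)

```text
t: 18.38
position: [443.1, -145.0, 102.7]
tool_rot: [1.531, -2.743, -0.001]
contact_force: [-0.5, 0.1, -2.0]
gripper_width: 34.9
grasp_force: 60.7
```

Run:
```python
from h import *
c,W,hsv=wrist('w10')
o=robot.get_obs(); T=R.from_rotvec(o['tool_rot']).as_matrix(); L=(W-o['position'])@T
k=(L[...,2]<2)&(L[...,2]>-26)&(abs(L[...,1])<15)&(abs(L[...,0])<40); P=L[k]; print(len(P),np.round(P.min(0),1),np.round(P.max(0),1),np.round(np.percentile(P[:,2],[1,5,10]),1),np.percentile(P[:,0],[.5,99.5]))
plan(611.2,-117.3,100,171.3)
```

```text
6020 [-24.8 -15.  -22.5] [22.6 15.   1.9] [-21.5 -21.  -20.7] [-23.84951785  22.15594707]
plan [-111.9 -128.8    2.2] turn -23.0 t 18.4 at [ 442.9 -144.9  102.4] yaw 148.3 tilt [-0.0012  0.0006]
```

Request:
step_arm(
  commands=[
    [0.3,-0.028,-0.032,0,-6],
    [0.3,-0.056,-0.064,0,-12],
    [0.3,-0.084,-0.096,0,-18],
    [0.3,-0.112,-0.129,0,-23],
    [0.3,-0.112,-0.129,0,-23],
    [0.3,-0.112,-0.129,0,-23],
  ],
)

```text
t: 19.18
position: [611.0, -117.4, 102.0]
tool_rot: [2.046, -2.382, -0.003]
contact_force: [-0.7, -0.5, -2.5]
gripper_width: 34.9
grasp_force: 60.9
```

```bash
python3 -c "
from h import *
plan(611.2,-117.9,31.5,171.3)"
```

```text
plan [ 0.5 -0.4 70.5] turn 0.0 t 19.2 at [ 611.  -117.4  102. ] yaw 171.3 tilt [-0.0023  0.0007]
```

Request:
step_arm(
  commands=[
    [0.3,0,0.001,0.03,0],
    [0.3,0,0.001,0.055,0],
    [0.3,0,0.001,0.068,0],
    [0.3,0,0.001,0.07,0],
    [0.3,0,0.001,0.071,0],
    [0.3,0,0.001,0.072,0],
    [0.3,0,0.001,0.073,0],
    [0.3,0,0.001,0.073,0],
  ],
)

```text
t: 20.18
position: [611.4, -117.6, 32.2]
tool_rot: [-2.047, 2.382, -0.003]
contact_force: [-5.7, 0.7, 17.2]
gripper_width: 34.9
grasp_force: 63.1
```

Contact with the stage. I release.

Request:
step_arm(
  commands=[
    [0.6,0,0,0,0],
    [0.7,0,0,0,0],
    [0.7,0,0,0,0],
    [0.7,0,0,-0.04,0],
    [0.7,0,0,-0.09,0],
    [0.7,0,0,-0.12,0],
    [0.7,0,0,-0.12,0],
  ],
)

```text
t: 21.05
position: [612.1, -117.8, 152.5]
tool_rot: [-2.046, 2.381, -0.005]
contact_force: [0.3, -0.4, -0.8]
gripper_width: 59.6
grasp_force: 0.0
```

Run:
```python
from h import *
c,W,hsv=wrist('w11'); grey=hsv[...,1]<90
print('vb top',rect(sel(W,611,-117,38,46,58)),'stage',rect(sel(W,611,-117,60,24,30.5,grey)))
plan(440.5,123,150,81.3)
plan(440.5,123,150,171.3)
```

```text
vb top (array([ 612.8, -116.9]), array([46.5, 35.8]), 82.0, 1306) stage (array([ 617.9, -118.1]), array([55.9, 68.4]), 80.9, 1323)
plan [-212.1  205.2    0.5] turn -90.0 t 21.1 at [ 611.4 -117.6  150.8] yaw 171.3 tilt [ 0.0014 -0.0005]
plan [-212.1  205.2    0.5] turn 0.0 t 21.1 at [ 611.4 -117.6  150.8] yaw 171.3 tilt [ 0.0014 -0.0005]
```

The V-block is set. Next is the detector can.

Request:
step_arm(
  commands=[
    [0.8,-0.042,0.041,0,0],
    [0.8,-0.085,0.082,0,0],
    [0.8,-0.127,0.123,0,0],
    [0.8,-0.17,0.164,0,0],
    [0.8,-0.212,0.205,0,0],
    [0.8,-0.212,0.205,0,0],
    [0.8,-0.212,0.205,0,0],
  ],
)

```text
t: 21.98
position: [440.2, 123.0, 149.7]
tool_rot: [2.048, -2.382, -0.0]
contact_force: [0.3, -0.6, 0.4]
gripper_width: 68.4
grasp_force: 0.0
```

Run:
```python
from h import *
c,W,hsv=wrist('w12')
P=sel(W,440,123,35,40,50); print('det top',rect(P),cv2.minEnclosingCircle(P[:,:2].astype(np.float32)))
P=sel(W,440,123,35,3,50); print('all',cv2.minEnclosingCircle(P[:,:2].astype(np.float32)))
plan(440.5,123,10,171.3)
```

```text
det top (array([441.9, 123.6]), array([33.6, 32. ]), 81.5, 1112) ((441.85614013671875, 123.63883972167969), 16.873701095581055)
all ((441.68585205078125, 123.54451751708984), 21.76003074645996)
plan [-5.000e-01  1.000e-01  1.397e+02] turn 0.0 t 22.0 at [440.6 122.6 149.7] yaw 171.3 tilt [-0.0006 -0.0002]
```

View pics/w12.png

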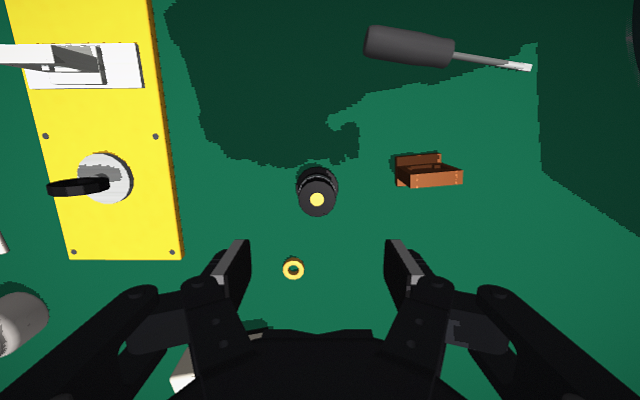

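The detector is at (317,192). The brown look-alike at (430,170) and the brass ring at (293,270) are clear of the fingers. I grip.

Request:
step_arm(
  commands=[
    [0.8,-0.001,-0.001,0.05,0],
    [0.8,-0.001,-0.001,0.1,0],
    [0.8,-0.001,-0.001,0.13,0],
    [0.8,-0.001,-0.001,0.139,0],
    [0.8,-0.001,-0.001,0.139,0],
    [0.25,-0.001,-0.001,0.139,0],
    [0.25,-0.001,-0.001,0.139,0],
    [0.25,-0.001,-0.001,0.139,0],
    [0.25,-0.001,-0.001,0.139,0],
    [0.25,-0.001,-0.001,0.139,0],
  ],
  grip_force=40,
)

```text
t: 23.28
position: [442.1, 123.9, 12.3]
tool_rot: [-2.046, 2.382, -0.002]
contact_force: [-1.2, -1.7, 9.4]
gripper_width: 32.8
grasp_force: 38.9
```

Request:
step_arm(
  commands=[
    [0.25,0,0,-0.03,0],
    [0.25,0,0,-0.08,0],
    [0.25,0,0,-0.12,0],
    [0.25,0,0,-0.12,0],
    [0.25,0,0,-0.12,0],
  ],
)

```text
t: 23.9
position: [441.2, 123.9, 131.0]
tool_rot: [2.047, -2.383, 0.0]
contact_force: [-0.3, 0.2, -2.3]
gripper_width: 33.2
grasp_force: 40.2
```

Run:
```python
from h import *
c,W,hsv=wrist('w13')
o=robot.get_obs(); T=R.from_rotvec(o['tool_rot']).as_matrix(); L=(W-o['position'])@T
k=(L[...,2]<-25)&(L[...,2]>-45)&(abs(L[...,1])<15)&(abs(L[...,0])<25); P=L[k]; print(len(P),np.round(P.min(0),1),np.round(P.max(0),1),np.round(np.percentile(P[:,2],[1,5,10,50]),1))
x=626.5+160*.152; y=-18.1+160*.9884; print(x,y); plan(x,y,130,171.3)
```

```text
4578 [-17.1 -15.  -36.7] [ 17.4  14.9 -25. ] [-35.9 -35.4 -35.2 -34.4]
650.82 140.044
plan [-4.770e+01 -2.052e+02  2.000e-01] turn 0.0 t 23.9 at [440.8 123.8 130.5] yaw 171.3 tilt [-0.0012 -0.0001]
```

Request:
step_arm(
  commands=[
    [0.25,-0.012,-0.05,0,0],
    [0.25,-0.024,-0.1,0,0],
    [0.25,-0.036,-0.15,0,0],
    [0.25,-0.048,-0.204,0,0],
    [0.25,-0.048,-0.204,0,0],
    [0.25,-0.048,-0.204,0.05,0],
    [0.25,-0.048,-0.204,0.08,0],
    [0.25,-0.048,-0.204,0.1,0],
    [0.25,-0.048,-0.204,0.104,0],
    [0.25,-0.048,-0.204,0.104,0],
  ],
)

```text
t: 25.2
position: [649.9, 140.6, 27.4]
tool_rot: [2.047, -2.383, -0.001]
contact_force: [0.6, -0.3, -1.1]
gripper_width: 32.8
grasp_force: 40.6
```

```bash
python3 -c "
from h import *
plan(650.8,140,23.6,171.3)"
```

```text
plan [ 0.4 -1.   3.8] turn 0.0 t 25.2 at [649.9 140.6  27.4] yaw 171.3 tilt [-0.0006 -0.    ]
```

Request:
step_arm(
  commands=[
    [0.25,0,0,0.002,0],
    [0.25,0,0,0.003,0],
    [0.25,0,0,0.004,0],
    [0.25,0,0,0.0045,0],
    [0.25,0,0,0.0045,0],
  ],
)

```text
t: 25.82
position: [650.6, 140.6, 24.3]
tool_rot: [-2.047, 2.382, -0.001]
contact_force: [-5.6, -1.1, 15.1]
gripper_width: 33.5
grasp_force: 42.2
```

Request:
step_arm(
  commands=[
    [0.6,0,0,0,0],
    [0.7,0,0,0,0],
    [0.7,0,0,0,0],
    [0.7,0,0,-0.04,0],
    [0.7,0,0,-0.09,0],
    [0.7,0,0,-0.14,0],
    [0.7,0,0,-0.16,0],
    [0.7,0,0,-0.16,0],
  ],
)

```text
t: 26.82
position: [651.0, 140.6, 184.1]
tool_rot: [-2.046, 2.381, -0.002]
contact_force: [-0.0, -0.2, -1.1]
gripper_width: 59.4
grasp_force: 0.0
```

Run:
```python
from h import *
th=np.radians(-8.75); ex=np.array([np.cos(th),np.sin(th)]); ey=np.array([-ex[1],ex[0]])
def pf(p): q=np.array(p)-[626.5,-18.1]; return np.round([q@ex,q@ey],1)
for n in('wrist','scene','side'):
    c=robot.read_camera(n);W=cloud(c);g=cv2.cvtColor(c['image'],cv2.COLOR_BGR2HSV)[...,1]<80
    cv2.imwrite(f'pics/{n}_end.png',c['image'])
    for k,(x,y,r,a,b) in dict(det=(650.8,140,25,52,64),lens=(628,-18,35,62,75),vb=(612,-117,35,46,60),meter=(570,334,90,48,63),spacer=(627,-18,60,16,21.5)).items():
        P=sel(W,x,y,r,a,b,g if k in('spacer','lens') else None)
        if len(P)>20: q=rect(P); print(n,k,q,pf(q[0]),round(np.median(P[:,2]),1))
```

```text
wrist det (array([652., 140.]), array([33.5, 32.6]), 82.3, 953) [  1.2 160.1] 58.3
wrist lens (array([629.8, -12.6]), array([ 2.1, 44. ]), 81.1, 308) [2.4 5.9] 68.9
wrist meter (array([568.2, 330.9]), array([ 45.2, 135.8]), 46.2, 1330) [-110.7  336.1] 55.2
wrist spacer (array([628.3, -15.3]), array([ 31.5, 100.4]), 81.5, 2294) [1.4 3. ] 18.3
scene det (array([651.4, 140. ]), array([33.3, 32.2]), 12.8, 257) [  0.6 160. ] 58.2
scene lens (array([628.5, -19.1]), array([14.1, 45. ]), 79.5, 151) [ 2.1 -0.7] 70.0
scene vb (array([ 612.1, -117.5]), array([47.7, 37.4]), 81.1, 199) [   0.9 -100.4] 51.8
scene meter (array([569.9, 333.8]), array([101.5,  99.9]), 3.5, 3168) [-109.5  339.2] 55.2
scene spacer (array([633.4, -19.8]), array([37.9, 88.7]), 81.7, 308) [ 7.1 -0.6] 18.5
side det (array([647.8, 139.7]), array([33.9, 32.7]), 79.8, 81) [ -3.  159.2] 57.9
side lens (array([627.1, -19.1]), array([13.5, 46.1]), 79.7, 91) [ 0.7 -0.9] 69.3
side vb (array([ 610.6, -116.8]), array([48.6, 38.8]), 81.0, 166) [  -0.7 -100. ] 51.2
side meter (array([571. , 335.3]), array([106.7, 104.3]), 5.5, 590) [-108.6  340.8] 55.5
side spacer (array([626. , -19.4]), array([ 38.3, 103.3]), 81.6, 225) [-0.3 -1.4] 18.2
```

View pics/side_end.png

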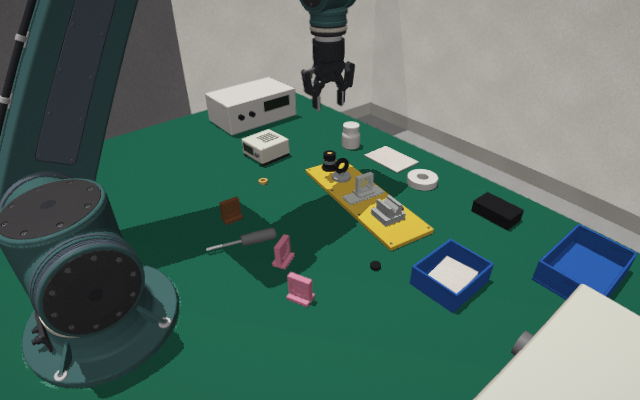

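The final picture shows the detector at (329,160) beyond the iris, the lens on the strip at (365,190) and the V-block on the stage at (388,210). The meter has not moved and the arm is clear, so I hand the job in.

```bash
python3 -c "
from h import *
print(robot.finish_job())"
```

```text
the job is handed in; nothing more can be done
None
```

The optical row is set up and handed in at about 27 s; by my last camera measurements every part is within its limits and the meter has not moved, though the hand-in returned no verdict.

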